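# Load the frozen-section set into its tray

## Robot

A 6-joint arm with a two-finger parallel gripper is mounted at the origin on a cart in front of the work surface, level with it; the furniture and walls round the work are solid. World frame = base frame: x ahead of the robot, y to its left, z up, the work surface at z = 0. Lengths are in m, angles in degrees, forces in N, time in s.
With the tool pointing down it reaches from about 0.4 to 0.825 m from the base axis. Payload 7 kg.
Tool frame: the origin (TCP) lies on the front face of the gripper's body, between the roots of the fingers; the fingertips stand 66 mm ahead of it and the grasp point (between the pads) lies 47 mm ahead of it; z points along the fingers, y is the line along which they close (so a half turn about z gives the same grasp; the last joint's range is limited). The gripper opens to 88 mm and grips with 3 to 60 N. Pads are 19 mm wide; open, the fingers measure 130 mm over their backs; the gripper's body (78 mm by 193 mm) begins 47 mm behind the grasp point.
Start: joints at [91.851, 20.546, 0.682, 0, -70.136, -16.507], TCP at [0.171, 0.653, 0.292] pointing down, gripper open.
Joint ranges: [-176.03, 176.03], [-82.01, 121.73], [-58.28, 71.71], [-173.87, 95.51], [-174.79, -0.11], [-173.66, 173.66]. Speed limits (degrees/s): [136.94, 136.94, 172.46, 180, 180, 180].

## Interface

Orientations are given as [roll, pitch, yaw] about the fixed x, y, z axes, in that order (R = Rz(yaw) Ry(pitch) Rx(roll)).
In Python, from plant import ctrl gives the robot as it stands.
- The arm moves only by the tool send_rows, never from a script. Its argument "deltas" is a list of rows, each a list of 2 entries, a list of its own where there are three numbers: the shift along the tool's x, y, z each as a share of 800 mm, from -1 to 1, then the turn about the tool's z as a share of 90 degrees, from -1 to 1. A call has exactly 5 rows; each row is the pose to reach, as a shift and turn from the pose commanded when the call began, along the tool's axes at that moment; what a row does not reach only later rows make up. A row lasts 1/12 s, in which the tool goes at most 41.7 mm and 7.16 degrees, less where a joint would pass 70% of its speed; a pose out of reach is approached as far as the arm can. A call with a number of a shift or a turn outside -1 to 1 is refused whole. A call with a gripper value outside its range is refused whole. "gripper" is the opening, from 0 (shut) to 1 (fully open), set as the call begins (left out, the last holds). The fingers move at their own pace and stop on an object; the grip force is fixed at half the most. Time passes only in rows, so rows that repeat a pose let the fingers close, or fill a call up. It gives the time, the measured TCP pose, the force, the opening and the grip force at its end, in the units of the state.
- ctrl.get_obs(): the state, without advancing time (a new reading comes with each control period).
- ctrl.snapshot(name): name is "side" or "top"; returns a dict with "color" (384x512x3 uint8, red, green, blue), "vertical_fov" (degrees; the focal length in pixels is half the picture's height over the tangent of half this angle, whatever the lens; pixels are square), "cx", "cy" (the principal point, pixels), "rvec" (rotation vector, rad) and "tvec" (3), from world to camera coordinates, as OpenCV has them. Camera axes: x right, y down, z forward; pixel columns grow to the right and rows downward; lengths in m; the calibration is good to about 2 mm. A picture is of the moment at which its call begins. There is no depth.
- ctrl.close_job(): hands the job in; it is judged then, once.
Trained networks look in a picture, given as the dict that the camera call returned (one of the last four; its "shot" number tells which), for a name from the list of things; names that differ only in an ending like _2 or _b are one class to them, and where a whole thing is asked for, a point or a joint stands for the part that bears it (a point fixed in the world has none). Each returns a list of dicts, best first, with "conf" (0 to 1); they miss things now and then, are a little off and sometimes report something else, mostly with a low value. They report only what shows in the picture. A call takes as long as a camera call.
- ctrl.boxes_of(picture, thing): "xy" ([column, row] as shares, 0 to 1, of the picture: columns of its width, rows of its height, amid what is visible of it).
- ctrl.cut_out(picture, thing): "pixels" (384x512 bool, what is visible of it) and "xy" ([column, row] as shares, 0 to 1, of the picture: columns of its width, rows of its height, amid what is visible of it).
The state is a dict: "clock": time; "joint_pos": joint angles; "qvel": joint speeds; "tau": joint torques, N m; "tool_pos": TCP position; "orientation": TCP orientation; "force": force on the tool from outside, world axes, zero at the start; "moment": the same for the moment, N m; "opening": finger opening in m; "gripper_force": force on a finger pad.
Only numpy, scipy, OpenCV 4.12 (cv2) and the standard library are available. Lean on these libraries where they do the work, as an engineer would, in place of code of your own. Each camera call takes 0.05 s, during which the arm holds its last target. There are 200 camera calls.

## Task

Make up the frozen-section set: put the specimen pot, the dropper bottle of marking dye, the white cassette and the bench timer each fully home in the insert of the steel tray that is shaped for it, pot, bottle and timer standing and the cassette lying flat as they are now. Keep the pot and the bottle upright all the way, and leave the forceps and the memory stick where they lie.

Things in the scene. Friction and masses are not known exactly. Their poses are not given: they have to be found in the camera images.
- specimen_pot: white screw-lid specimen pot standing upright on the worktop, the only one: body 44 mm across, lid 48 mm across (from 50 to 65 mm up), 65 mm tall, 75 g. Origin at the centre of its underside, z up.
- dropper: small brown dropper bottle with a black rubber bulb, standing upright on the front of the worktop (not one of the pair far back behind the laptop): round body 28 mm across up to 58 mm, cap and bulb above taper from 18 to about 12 mm, 100 mm tall in all, 35 g. Origin at the centre of its underside, z up.
- cassette: flat white plastic embedding cassette lying on the worktop, the only loose one: 28 mm (its x) by 41 mm (its y) by 6 mm thick, 12 g. Origin at the centre of its underside, z up.
- bench_timer: white bench timer standing on its foot, grey display and three buttons on its front (-x) face: 66 mm wide (its y), 67 mm tall; the case is an upright slab 16 mm thick (from x = -14 to +2 mm), the foot, only 2 mm high, reaches from x = -14 to +16 mm and is 48 mm wide; 60 g. Origin on the underside, 1 mm in front of the foot's centre, z up.
- pot_insert: one of four fixed grey plastic inserts (82 mm along x, 66 mm along y) side by side, 68 mm apart, in any order, in a shallow steel tray with 12 mm rim. This one: block 26 mm tall with the large round well, 54 mm across, bevelled mouth, centred over the origin; floor 4 mm, mouth 26 mm above it. Origin: centre of the insert's underside, 2 mm above the worktop; x to the back of the tray, z up.
- dropper_insert: the insert with the small round well: a block 26 mm tall, well 38 mm across, bevelled mouth. Origin as above; the well is centred over it, its floor 4 mm and its mouth 26 mm above it.
- cassette_insert: the low insert with the shallow rectangular pocket: 40 mm along its x by 52 mm along its y (so the cassette's long side lies along the insert's y), floor 4 mm and rim 9 mm above the origin. The rim is open in the middle of the front and back (x) sides over 36 mm of y, so that fingers holding the cassette across its short side can go down to floor level. Origin as above, under the pocket's centre.
- timer_insert: the insert with the long slot: 74 mm along its x by 40 mm along its y (so the timer's width lies along the insert's x, facing either way), floor 4 mm and rim 18 mm above the origin. Origin as above, under the slot's centre.
- forceps: thin steel forceps lying on the worktop, 17 x 122 x 6 mm, long along its y; a bystander, not to be moved. Origin at the centre of its underside.
- memory_stick: black memory stick lying on the worktop, 18 x 52 x 8 mm, long along its y; a bystander, not to be moved. Origin at the centre of its underside.

How it is judged (in metres and radians):
At the end, for the whole second after the job is handed in: Pot in the large round well, bottle in the small one, cassette in the shallow pocket, timer in the long slot: each within 10 mm of its insert's centre, down on the floor (2.5 mm), leaning under 5 degrees, cassette and timer along their pockets within 28 degrees; all released and at rest (horizontal distance between specimen_pot and pot_insert below 0.01 m and z of specimen_pot in the frame of pot_insert between 0.001 and 0.007 m and angle between each of specimen_pot, dropper, cassette, bench_timer's own z axis and vertical below 0.09 rad and linear speed of each of specimen_pot, dropper, cassette, bench_timer below 0.02 m/s and horizontal distance between dropper and dropper_insert below 0.01 m and z of dropper in the frame of dropper_insert between 0.001 and 0.007 m and horizontal distance between cassette and cassette_insert below 0.01 m and z of cassette in the frame of cassette_insert between 0.001 and 0.0065 m and angle between the y axis of cassette and the y axis of cassette_insert, either way round below 0.5 rad and horizontal distance between bench_timer and timer_insert below 0.01 m and z of bench_timer in the frame of timer_insert between 0.001 and 0.007 m and angle between the y axis of bench_timer and the x axis of timer_insert, either way round below 0.5 rad); the robot touches nothing.
It fails at once if the specimen pot is tipped over (more than about 35 degrees) (angle between specimen_pot's own z axis and vertical above 0.6 rad).
It fails at once if the dropper bottle is tipped over (more than about 35 degrees) (angle between dropper's own z axis and vertical above 0.6 rad).
It fails at once if the forceps is pushed more than 25 mm from where it lay (distance of forceps from where it was at the start of the episode above 0.025 m).
It fails at once if the memory stick is pushed more than 25 mm from where it lay (distance of memory_stick from where it was at the start of the episode above 0.025 m).
It also fails if it takes over 104 s, if anything falls off the work surface, if the arm or the gripper's body presses on something with over 40 N, if the wrist force passes 120 N, or if a joint passes its speed limit or range.

## Working session

There is one attempt and no reset: what is moved stays moved. The work goes in short steps, Python scripts to look and compute and a tool call to move; the robot and the scene stay as the last step left them, time stands still between calls to the robot, and variables do not carry over. Pictures are saved under pics/ and viewed, at most 14 in all, crops included, and the job is handed in when it is done.

Besides the shell and the picture viewer there is one more tool, called after "Call:" as name(argument=value, ...) on one line, values as JSON. send_rows: Moves the arm, as the interface text tells. Shift numbers are shares of 800 mm and turn numbers shares of 90 degrees, none past 1 either way. Its arguments: {"type":"object","properties":{"deltas":{"type":"array","items":{"type":"array"}},"gripper":{"type":"number"}},"required":["deltas"]}

```bash
mkdir -p pics; cat > h.py <<'E'
import numpy as np, cv2
from plant import ctrl
def P(s):
    R=cv2.Rodrigues(np.array(s["rvec"],float))[0];t=np.array(s["tvec"],float).ravel()
    f=192/np.tan(np.radians(s["vertical_fov"])/2)
    K=np.array([[f,0,s["cx"]],[0,f,s["cy"]],[0,0,1]]);return K,R,t
def at(s,xy,z):  # xy px -> world at height z
    K,R,t=P(s);d=R.T@np.linalg.inv(K)@np.array([xy[0],xy[1],1.]);c=-R.T@t
    return c+d*(z-c[2])/d[2]
def proj(s,p):
    K,R,t=P(s);q=K@(R@np.array(p,float)+t);return q[:2]/q[2]
def tri(s1,p1,s2,p2):
    A=[K@np.c_[R,t] for K,R,t in(P(s1),P(s2))]
    X=cv2.triangulatePoints(A[0],A[1],np.array(p1,float).reshape(2,1),np.array(p2,float).reshape(2,1)).ravel();return X[:3]/X[3]
def save(s,n,crop=None,k=1):
    im=s["color"][:,:,::-1]
    if crop: im=im[crop[1]:crop[3],crop[0]:crop[2]]
    cv2.imwrite("pics/"+n,cv2.resize(im,None,fx=k,fy=k,interpolation=cv2.INTER_CUBIC))
E
cat > a.py <<'E'
from h import *
S={n:ctrl.snapshot(n) for n in("top","side")}
for n in S: save(S[n],n+"0.png",k=1.5); print(n,S[n]["vertical_fov"],(-P(S[n])[1].T@P(S[n])[2]).round(3), [k for k in S[n]])
T=["specimen_pot","dropper","cassette","bench_timer","pot_insert","dropper_insert","cassette_insert","timer_insert","forceps","memory_stick"]
for t in T:
    for n in S:
        for d in ctrl.cut_out(S[n],t)[:3]:
            px=np.array(d["xy"])*[512,384]
            m=d["pixels"];r=cv2.minAreaRect(np.argwhere(m)[:,::-1].astype(np.float32))
            print(t,n,round(d["conf"],2),px.round(1),m.sum(),[np.round(x,1) for x in r],at(S[n],px,0.0).round(3))
print(ctrl.get_obs())
E
python3 a.py
```

```text
top 45.55798785883393 [ 0.413 -0.223  0.871] ['color', 'vertical_fov', 'cx', 'cy', 'rvec', 'tvec', 'shot']
side 49.0576813574985 [ 0.339 -0.781  0.64 ] ['color', 'vertical_fov', 'cx', 'cy', 'rvec', 'tvec', 'shot']
specimen_pot top 0.87 [184.4 191.1] 640 [array([187.5, 194. ]), array([26., 29.]), np.float64(90.0)] [ 0.475 -0.064  0.   ]
specimen_pot side 0.57 [236.5 152.7] 665 [array([234.5, 157. ]), array([34., 23.]), np.float64(90.0)] [ 0.478 -0.021  0.   ]
dropper top 0.51 [288.  193.8] 195 [array([288.5, 192.5]), array([14.1, 15.6]), np.float64(45.0)] [ 0.471 -0.262  0.   ]
dropper side 0.56 [258.  215.5] 460 [array([257. , 213.5]), array([41., 14.]), np.float64(90.0)] [ 0.481 -0.226  0.   ]
cassette top 0.66 [239.8 236.1] 322 [array([241.5, 234.5]), array([15., 21.]), np.float64(90.0)] [ 0.39  -0.171  0.   ]
cassette side 0.71 [206.3 200.8] 202 [array([210.3, 203.5]), array([14.6, 14. ]), np.float64(81.9)] [ 0.385 -0.161  0.   ]
bench_timer top 0.9 [340.8 225.7] 592 [array([343.8, 226.8]), array([17.3, 40.3]), np.float64(86.6)] [ 0.411 -0.362  0.   ]
bench_timer side 0.67 [232.7 
[... 1580 characters left out ...]
2)] [ 0.591 -0.217  0.   ]
{'clock': 1.1, 'joint_pos': array([ 9.18504318e+01,  2.05469490e+01,  6.81891551e-01, -2.22271993e-04,
       -7.01355913e+01, -1.65093376e+01]), 'qvel': array([-0.09439854, -0.04012271,  0.04620054,  0.06959077, -0.07609361,
        0.12042567]), 'tau': array([ 1.54276830e-03, -5.82399058e+01,  2.93297160e+01,  7.00242877e+00,
        1.24290440e-02, -1.15058879e-05]), 'tool_pos': array([0.17080183, 0.65301218, 0.29215338]), 'orientation': array([ 1.79999319e+02,  1.60814364e-05, -1.46589813e+01]), 'force': array([ 0.00600335, -0.96287832, -0.33794909]), 'moment': array([ 0.00756961,  0.03304979, -0.00244935]), 'gripper_force': 0.0, 'opening': 0.08757302204936812}
```

View pics/top0.png

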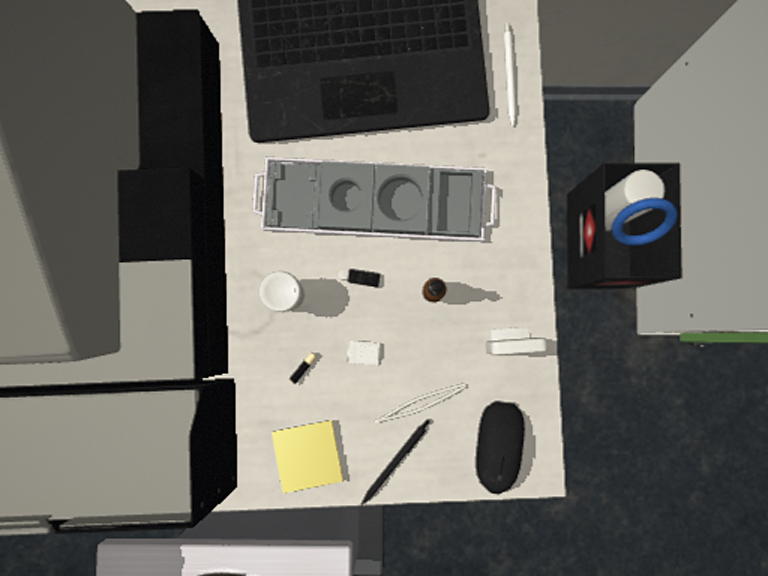

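View pics/side0.png

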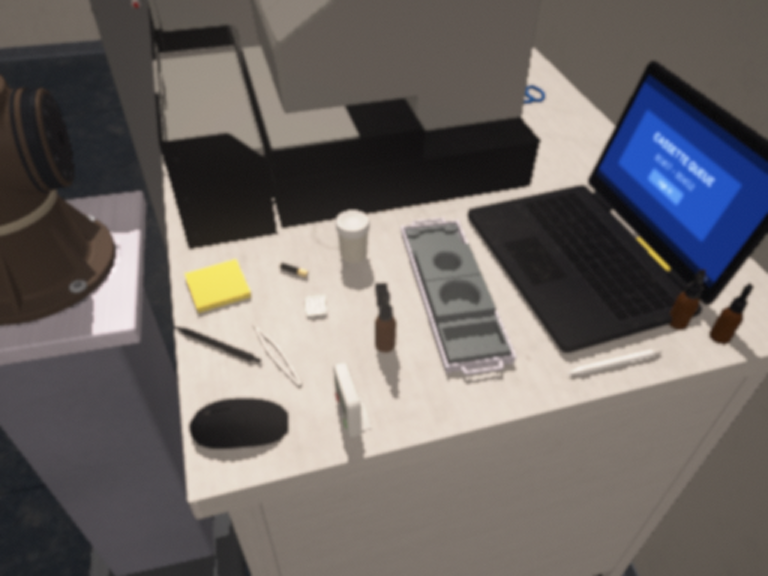

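The top view shows the tray, left to right at 1.5x: cassette, dropper, pot and timer inserts, around (290–460, 200). The pot is at (281,291), dropper (433,289), cassette (365,352), timer (515,342), and a machine stands on the left. Next I fit the models to the masks and measure the machine.

```bash
cat > fit.py <<'E'
from h import *
from scipy.optimize import minimize
def box(x0,x1,y0,y1,z0,z1): return np.array([[x,y,z] for x in(x0,x1) for y in(y0,y1) for z in(z0,z1)],float)
def cyl(r,z0,z1):
    a=np.linspace(0,2*np.pi,32);return np.array([[r*np.cos(t),r*np.sin(t),z] for t in a for z in(z0,z1)])
M=dict(specimen_pot=[cyl(.022,0,.05),cyl(.024,.05,.065)],dropper=[cyl(.014,0,.058),np.r_[cyl(.009,.058,.06),cyl(.006,.099,.1)]],
 cassette=[box(-.014,.014,-.0205,.0205,0,.006)],bench_timer=[box(-.014,.002,-.033,.033,0,.067),box(-.014,.016,-.024,.024,0,.002)],
 pot_insert=[box(-.041,.041,-.033,.033,0,.026)],dropper_insert=[box(-.041,.041,-.033,.033,0,.026)],
 cassette_insert=[box(-.041,.041,-.033,.033,0,.009)],timer_insert=[box(-.041,.041,-.033,.033,0,.018)],
 forceps=[box(-.0085,.0085,-.061,.061,0,.006)],memory_stick=[box(-.009,.009,-.026,.026,0,.008)])
def hullpts(q,name,s):
    c,n=np.cos(q[2]),np.sin(q[2]);R=np.array([[c,-n,0],[n,c,0],[0,0,1]])
    return [cv2.convexHull(np.array([proj(s,R@p+[q[0],q[1],q[3]]) for p in pts]).astype(np.float32)) for pts in M[name]]
def score(q,name,views):
    v=0
    for s,m in views:
        im=np.zeros((1536,2048),np.uint8)
        for h in hullpts(q,name,s): cv2.fillConvexPoly(im,np.round(((h+.5)*4-.5)*16).astype(np.int32),1,shift=4)
        v+=1-(im&m).sum()/max((im|m).sum(),1)
    return v
def mask(s,name):
    d=ctrl.cut_out(s,name)
    return cv2.resize(d[0]["pixels"].astype(np.uint8),(2048,1536),interpolation=cv2.INTER_NEAREST) if d else None
def fit(name,q0,views,free=(0,1,2),ztest=False):
    q0=np.array(q0,float);st=np.array([.01,.01,.1,.005])
    def f(p,fr): q=q0.copy();q[list(fr)]=p;return score(q,name,views)
    r=minimize(f,q0[list(free)],args=(free,),method="Nelder-Mead",options=dict(initial_simplex=np.array([q0[list(free)]]+[q0[list(free)]+st[k]*np.eye(len(free))[i] for i,k in enumerate(free)]),xatol=2e-4,fatol=1e-4,maxiter=120))
    q=q0.copy();q[list(free)]=r.x;return q,r.fun
E
cat > b.py <<'E'
from fit import *
S={n:ctrl.snapshot(n) for n in("top","side")}
g=dict(specimen_pot=(.47,-.07,0,0),dropper=(.47,-.25,0,0),cassette=(.39,-.17,-.05,0),bench_timer=(.41,-.36,-.05,0),pot_insert=(.59,-.22,-.05,.002),dropper_insert=(.59,-.15,-.05,.002),cassette_insert=(.593,-.085,-.05,.002),timer_insert=(.58,-.29,-.05,.002),memory_stick=(.48,-.17,-1.7,0),forceps=(.33,-.23,-1.0,0))
for n,q0 in g.items():
    ms=[(s,mask(s,n)) for s in S.values()];ms=[v for v in ms if v[1] is not None]
    rd=n in("specimen_pot","dropper")
    q,f=fit(n,q0,ms,(0,1) if rd else(0,1,2))
    q2,f2=fit(n,q,ms,(0,1,3) if rd else (0,1,2,3))
    print(n,len(ms),q.round(4),round(np.degrees(q[2]),1),round(f,3),"zfree",q2.round(4),round(f2,3))
a=S["top"]["color"][:,:200];b=S["side"]["color"][0:192,80:380]
cv2.imwrite("pics/m1.png",cv2.resize(a[:,:,::-1],None,fx=1.5,fy=1.5))
cv2.imwrite("pics/m2.png",cv2.resize(b[:,:,::-1],None,fx=2,fy=2))
E
python3 b.py
```

```text
specimen_pot 2 [ 0.4659 -0.0771  0.      0.    ] 0.0 0.209 zfree [ 0.4659 -0.0776  0.      0.0009] 0.206
dropper 2 [ 0.4698 -0.2622  0.      0.    ] 0.0 0.25 zfree [ 0.4699 -0.262   0.      0.0013] 0.247
cassette 2 [ 0.3919 -0.1738 -0.0484  0.    ] -2.8 0.311 zfree [ 0.3919 -0.1737 -0.0495 -0.0011] 0.308
bench_timer 2 [ 0.4082 -0.36    0.0629  0.    ] 3.6 0.277 zfree [ 0.4084 -0.3604  0.0775 -0.0049] 0.262
pot_insert 2 [ 0.586  -0.2199 -0.0477  0.002 ] -2.7 0.241 zfree [ 0.5851 -0.2205 -0.0501  0.0067] 0.2
dropper_insert 2 [ 0.5885 -0.152  -0.0391  0.002 ] -2.2 0.346 zfree [ 0.5874 -0.1529 -0.0401  0.0067] 0.319
cassette_insert 2 [ 0.5921 -0.0835 -0.0466  0.002 ] -2.7 0.437 zfree [ 0.5917 -0.0842 -0.0434  0.0041] 0.431
timer_insert 2 [ 0.5822 -0.2876 -0.0362  0.002 ] -2.1 0.152 zfree [ 0.5818 -0.2879 -0.0358  0.0044] 0.141
memory_stick 2 [ 0.487  -0.1685 -0.1412  0.    ] -8.1 0.806 zfree [ 0.487  -0.1685 -0.1412  0.    ] 0.806
forceps 2 [ 0.3299 -0.2469  0.3987  0.    ] 22.8 1.495 zfree [ 0.3297 -0.245   0.4136 -0.0022] 1.491
```

View pics/m1.png

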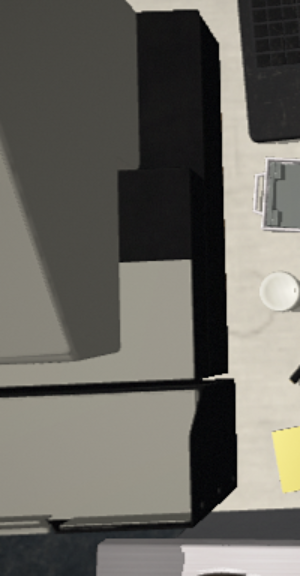

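View pics/m2.png

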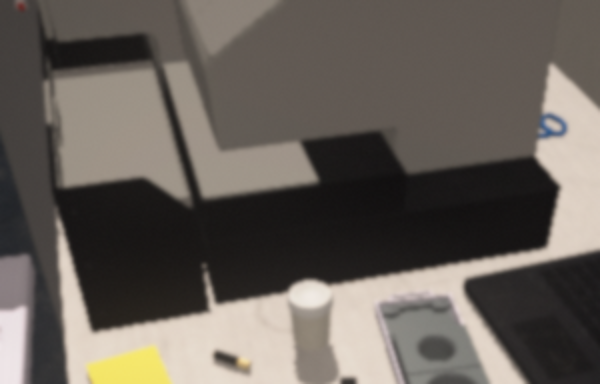

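The m1/m2 crops show the low machine block's right edge (m1 column 192, m2 corner (200,200)) and the hood's lower front corner (m1 (118,350), m2 (222,148)).

```bash
cat > c.py <<'E'
from h import *
S={n:ctrl.snapshot(n) for n in("top","side")}
for n,a,b in [("frontbox A",(192,432),(145,178)),("main front top",(192,377),(200,200)),("black border",(191,260),(318,183)),("hood low front",(118,350),(222,148)),("hood lit corner",(72,358),(215,52)),("hood back low",(140,168),(405,175))]:
    print(n,tri(S["top"],np.array(a)/1.5,S["side"],np.array(b)/2+[80,0]).round(3))
for p in [(192,525),(228,377),(0,362),(72,358),(0,130)]:print(p,[at(S["top"],np.array(p)/1.5,z).round(3)[:2] for z in(0,.2,.4,.5)])
E
python3 c.py
```

```text
frontbox A [ 0.315 -0.017  0.19 ]
main front top [ 0.367 -0.003  0.149]
black border [ 0.492 -0.     0.151]
hood low front [0.397 0.068 0.166]
hood lit corner [0.396 0.063 0.275]
hood back low [0.607 0.075 0.101]
(192, 525) [array([0.176, 0.037]), array([ 0.23 , -0.022]), array([ 0.285, -0.082]), array([ 0.312, -0.112])]
(228, 377) [array([ 0.36 , -0.004]), array([ 0.372, -0.054]), array([ 0.385, -0.104]), array([ 0.391, -0.13 ])]
(0, 362) [array([0.377, 0.288]), array([0.385, 0.17 ]), array([0.394, 0.053]), array([ 0.398, -0.005])]
(72, 358) [array([0.383, 0.196]), array([0.39 , 0.099]), array([0.397, 0.003]), array([ 0.4  , -0.045])]
(0, 130) [array([0.677, 0.299]), array([0.617, 0.18 ]), array([0.556, 0.06 ]), array([ 0.526, -0.   ])]
```

```bash
cat > c.py <<'E'
from h import *
S={n:ctrl.snapshot(n) for n in("top","side")}
for u in (1,.85,.7,.5):
  a=np.array([72*u,130+228*u])/1.5;best=min(((np.linalg.norm(proj(S["side"],X)-b)+np.linalg.norm(proj(S["top"],X)-a)),t,X) for t in np.linspace(0,1,41) for b in [np.array([215+70*t,52-52*t])/2+[80,0]] for X in [tri(S["top"],a,S["side"],b)])
  print(u,best[0].round(2),best[1],best[2].round(3))
E
python3 c.py
cat > plan.py <<'E'
# plan(start(x,y,z,yaw), waypoints) -> prints calls of 5 rows [[sx,sy,sz],turn]
import numpy as np, math, sys
def plan(p,wps,step=.040,turn=7.0):
    p=np.array(p,float);n=0
    for w in wps:
        w=np.array(w[:4],float)
        d=w-p;k=max(math.ceil(np.linalg.norm(d[:3])/step-1e-3),math.ceil(abs(d[3])/turn-1e-3),1);calls=math.ceil(k/5)
        for c in range(calls):
            q=p+(w-p)/(calls-c);d=q-p;y=math.radians(p[3])
            t=np.array([math.cos(y)*d[0]+math.sin(y)*d[1], math.sin(y)*d[0]-math.cos(y)*d[1], -d[2]])/.8
            tr=-d[3]/90
            m=min(5,max(math.ceil(k/calls),1))
            rows=[[[round(float(v)*min(i/m,1),4) for v in t],round(tr*min(i/m,1),4)] for i in range(1,6)]
            n+=1;print(n,str(rows).replace(" ",""),"->",q.round(3));p=q
E
python3 - <<'E'
from plan import plan
plan((.171,.653,.292,-14.66),[(.171,.6,.44,-20),(.26,.36,.45,-50),(.36,.22,.45,-65),(.42,.04,.45,-80),(.43,-.15,.40,-92.6),(.468,-.262,.3,-92.6)])
E
```

```text
1 5.4 0.0 [0.396 0.063 0.275]
0.85 0.1 0.275 [0.422 0.069 0.285]
0.7 0.1 0.65 [0.45  0.071 0.301]
0.5 6.51 1.0 [0.482 0.078 0.314]
1 [[[0.0042,0.016,-0.0463],np.float64(0.0148)],[[0.0084,0.032,-0.0925],np.float64(0.0297)],[[0.0126,0.0481,-0.1388],np.float64(0.0445)],[[0.0168,0.0641,-0.185],np.float64(0.0593)],[[0.0168,0.0641,-0.185],np.float64(0.0593)]] -> [  0.171   0.6     0.44  -20.   ]
2 [[[0.0259,0.0305,-0.0016],np.float64(0.0417)],[[0.0518,0.061,-0.0031],np.float64(0.0833)],[[0.0777,0.0914,-0.0047],np.float64(0.125)],[[0.1036,0.1219,-0.0063],np.float64(0.1667)],[[0.1036,0.1219,-0.0063],np.float64(0.1667)]] -> [  0.216   0.48    0.445 -35.   ]
3 [[[0.0329,0.0227,-0.0016],np.float64(0.0417)],[[0.0658,0.0455,-0.0031],np.float64(0.0833)],[[0.0987,0.0682,-0.0047],np.float64(0.125)],[[0.1316,0.091,-0.0063],np.float64(0.1667)],[[0.1316,0.091,-0.0063],np.float64(0.1667)]] -> [  0.26   0.36   0.45 -50.  ]
4 [[[0.0429,0.0033,-0.0],np.float64(0.0333)],[[0.0858,0.0067,-0.0],np.float64(0.0667)],[[0.1286,0.01,-0.0],np.float64(0.1)],[[0.1715,0.0134,-0.0],np.float64(0.1333)],[[0.2144,0.0167,-0.0],np.float64(0.1667)]] -> [  0.36   0.22   0.45 -65.  ]
5 [[[0.0471,0.0054,-0.0],np.float64(0.0333)],[[0.0942,0.0108,-0.0],np.float64(0.0667)],[[0.1414,0.0163,-0.0],np.float64(0.1)],[[0.1885,0.0217,-0.0],np.float64(0.1333)],[[0.2356,0.0271,-0.0],np.float64(0.1667)]] -> [ 4.2e-01  4.0e-02  4.5e-01 -8.0e+01]
6 [[[0.0472,0.0058,0.0125],np.float64(0.028)],[[0.0944,0.0116,0.025],np.float64(0.056)],[[0.1416,0.0174,0.0375],np.float64(0.084)],[[0.1888,0.0231,0.05],np.float64(0.112)],[[0.2361,0.0289,0.0625],np.float64(0.14)]] -> [  0.43  -0.15   0.4  -92.6 ]
7 [[[0.0344,-0.0135,0.0313],np.float64(-0.0)],[[0.0689,-0.0269,0.0625],np.float64(-0.0)],[[0.1033,-0.0404,0.0938],np.float64(-0.0)],[[0.1377,-0.0538,0.125],np.float64(-0.0)],[[0.1377,-0.0538,0.125],np.float64(-0.0)]] -> [  0.468  -0.262   0.3   -92.6  ]
```

Call:
send_rows(deltas=[[[0.0042,0.016,-0.0463],0.0148],[[0.0084,0.032,-0.0925],0.03],[[0.0126,0.048,-0.139],0.0445],[[0.017,0.064,-0.185],0.0593],[[0.017,0.064,-0.185],0.0593]], gripper=1)

```text
clock: 2.82
tool_pos: [0.1722, 0.5997, 0.4501]
orientation: [-179.2, 0.1, -20.1]
force: [0.7, -0.6, 3.0]
opening: 0.0877
gripper_force: 0.0
```

Call:
send_rows(deltas=[[[0.026,0.0305,-0.0016],0.0417],[[0.052,0.061,-0.003],0.0833],[[0.0777,0.0914,-0.0047],0.125],[[0.1036,0.122,-0.0063],0.1667],[[0.1036,0.122,-0.0063],0.1667]])

```text
clock: 3.23
tool_pos: [0.2168, 0.4759, 0.4471]
orientation: [-179.9, 0.1, -35.3]
force: [0.7, 0.4, 1.0]
opening: 0.0876
gripper_force: 0.0
```

Call:
send_rows(deltas=[[[0.0329,0.0227,-0.0016],0.0417],[[0.0658,0.0455,-0.003],0.0833],[[0.0987,0.068,-0.0047],0.125],[[0.1316,0.091,-0.0063],0.1667],[[0.1316,0.091,-0.0063],0.1667]])

```text
clock: 3.65
tool_pos: [0.261, 0.356, 0.4517]
orientation: [-179.9, 0.1, -50.3]
force: [-0.4, 0.4, -0.3]
opening: 0.0876
gripper_force: 0.0
```

Call:
send_rows(deltas=[[[0.043,0.0033,0],0.0333],[[0.0858,0.0067,0],0.0667],[[0.1286,0.01,0],0.1],[[0.1715,0.0134,0],0.1333],[[0.2144,0.0167,0],0.1667]])

```text
clock: 4.07
tool_pos: [0.3605, 0.2185, 0.4505]
orientation: [-179.9, 0.0, -65.1]
force: [0.8, 0.9, 0.0]
opening: 0.0877
gripper_force: 0.0
```

Call:
send_rows(deltas=[[[0.047,0.0054,0],0.0333],[[0.0942,0.0108,0],0.0667],[[0.1414,0.0163,0],0.1],[[0.1885,0.0217,0],0.1333],[[0.2356,0.027,0],0.1667]])

```text
clock: 4.48
tool_pos: [0.4201, 0.0382, 0.4506]
orientation: [-179.9, 0.0, -80.1]
force: [0.5, -0.2, -0.2]
opening: 0.0877
gripper_force: 0.0
```

Call:
send_rows(deltas=[[[0.0472,0.0058,0.0125],0.028],[[0.0944,0.0116,0.025],0.056],[[0.1416,0.0174,0.0375],0.084],[[0.1888,0.023,0.05],0.112],[[0.236,0.029,0.0625],0.14]])

```text
clock: 4.9
tool_pos: [0.4296, -0.1518, 0.4001]
orientation: [-179.9, 0.0, -92.7]
force: [1.7, 1.0, 0.5]
opening: 0.0877
gripper_force: 0.0
```

Call:
send_rows(deltas=[[[0.0344,-0.0135,0.0313],0],[[0.0689,-0.027,0.0625],0],[[0.1033,-0.04,0.0938],0],[[0.1377,-0.0538,0.125],0],[[0.1377,-0.0538,0.125],0]])

```text
clock: 5.32
tool_pos: [0.4672, -0.2647, 0.294]
orientation: [179.5, 0.1, -92.8]
force: [-1.0, 0.7, -1.7]
opening: 0.088
gripper_force: 0.0
```

```bash
python3 - <<'E'
from plan import plan
plan((.468,-.262,.3,-92.6),[(.470,-.262,.108,-92.6)])
plan((.470,-.262,.108,-92.6),[(.470,-.262,.23,-92.6),(.5885,-.152,.23,-92.6)])
E
```

```text
1 [[[-0.0,-0.0005,0.048],np.float64(-0.0)],[[-0.0,-0.001,0.096],np.float64(-0.0)],[[-0.0001,-0.0015,0.144],np.float64(-0.0)],[[-0.0001,-0.002,0.192],np.float64(-0.0)],[[-0.0001,-0.0025,0.24],np.float64(-0.0)]] -> [  0.47   -0.262   0.108 -92.6  ]
1 [[[-0.0,0.0,-0.0381],np.float64(-0.0)],[[-0.0,0.0,-0.0762],np.float64(-0.0)],[[-0.0,0.0,-0.1144],np.float64(-0.0)],[[-0.0,0.0,-0.1525],np.float64(-0.0)],[[-0.0,0.0,-0.1525],np.float64(-0.0)]] -> [  0.47   -0.262   0.23  -92.6  ]
2 [[[-0.0288,-0.0283,-0.0],np.float64(-0.0)],[[-0.0576,-0.0567,-0.0],np.float64(-0.0)],[[-0.0864,-0.085,-0.0],np.float64(-0.0)],[[-0.1153,-0.1134,-0.0],np.float64(-0.0)],[[-0.1441,-0.1417,-0.0],np.float64(-0.0)]] -> [  0.588  -0.152   0.23  -92.6  ]
```

Call:
send_rows(deltas=[[[0,-0.0005,0.045],0],[[0,-0.001,0.09],0],[[0,-0.0015,0.14],0],[[0,-0.002,0.19],0],[[0,-0.0025,0.24],0]])

```text
clock: 5.73
tool_pos: [0.4702, -0.262, 0.1072]
orientation: [-179.9, -0.0, -92.6]
force: [0.8, -0.6, -0.4]
opening: 0.0881
gripper_force: 0.0
```

Call:
send_rows(deltas=[[[0,0,0],0],[[0,0,0],0],[[0,0,0],0],[[0,0,0],0],[[0,0,0],0]], gripper=0)

```text
clock: 6.15
tool_pos: [0.4715, -0.2623, 0.1109]
orientation: [-179.7, -0.0, -92.6]
force: [0.2, 0.6, -0.2]
opening: 0.0597
gripper_force: 0.0
```

Call:
send_rows(deltas=[[[0,0,0],0],[[0,0,0],0],[[0,0,0],0],[[0,0,0],0],[[0,0,0],0]])

```text
clock: 6.57
tool_pos: [0.47, -0.262, 0.1084]
orientation: [-180.0, -0.0, -92.6]
force: [0.3, -0.0, 0.8]
opening: 0.0265
gripper_force: 5.5
```

Call:
send_rows(deltas=[[[0,0,0],0],[[0,0,0],0],[[0,0,0],0],[[0,0,-0.01],0],[[0,0,-0.02],0]])

```text
clock: 6.98
tool_pos: [0.4696, -0.262, 0.1243]
orientation: [179.9, 0.0, -92.6]
force: [0.0, -0.5, 0.3]
opening: 0.0247
gripper_force: 30.0
```

```bash
cat > d.py <<'E'
from h import *
s=ctrl.snapshot("side");t=ctrl.snapshot("top")
a=cv2.resize(s["color"][120:270,180:330,::-1],(450,450),interpolation=2)
p=proj(s,(.47,-.262,.016));print(p, ctrl.get_obs()["opening"])
cv2.imwrite("pics/d1.png",a)
E
python3 d.py
```

```text
[256.95603017 224.40237217] 0.02466792415713963
```

View pics/d1.png

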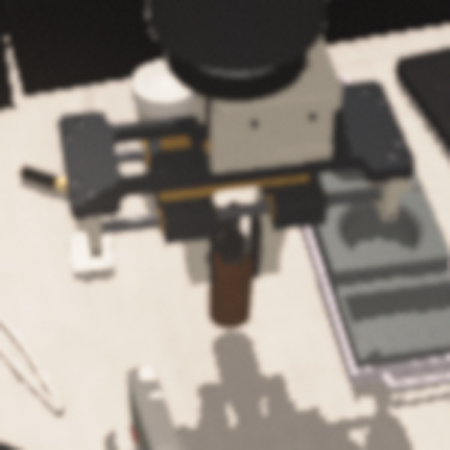

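Bottle gripped upright (crop (230,290)). I carry it to a hover over the small well.

```bash
sed -i 's/round(tr\*/round(float(tr)*/' plan.py; python3 - <<'E'
from plan import plan
plan((.470,-.262,.124,-92.6),[(.5,-.235,.17,-92.6),(.5885,-.152,.17,-92.6)],step=.03)
E
```

```text
1 [[[-0.0118,-0.012,-0.0192],-0.0],[[-0.0236,-0.024,-0.0383],-0.0],[[-0.0354,-0.0359,-0.0575],-0.0],[[-0.0354,-0.0359,-0.0575],-0.0],[[-0.0354,-0.0359,-0.0575],-0.0]] -> [  0.5    -0.235   0.17  -92.6  ]
2 [[[-0.0217,-0.0212,-0.0],-0.0],[[-0.0435,-0.0423,-0.0],-0.0],[[-0.0652,-0.0635,-0.0],-0.0],[[-0.0869,-0.0846,-0.0],-0.0],[[-0.1087,-0.1058,-0.0],-0.0]] -> [  0.588  -0.152   0.17  -92.6  ]
```

Call:
send_rows(deltas=[[[-0.0118,-0.012,-0.0192],0],[[-0.0236,-0.024,-0.0383],0],[[-0.0354,-0.036,-0.0575],0],[[-0.0354,-0.036,-0.0575],0],[[-0.0354,-0.036,-0.0575],0]])

```text
clock: 7.5
tool_pos: [0.5008, -0.2347, 0.171]
orientation: [-179.9, 0.0, -92.6]
force: [0.0, -0.2, -0.4]
opening: 0.0248
gripper_force: 30.0
```

Call:
send_rows(deltas=[[[-0.0217,-0.0212,0],0],[[-0.0435,-0.0423,0],0],[[-0.0652,-0.0635,0],0],[[-0.087,-0.0846,0],0],[[-0.1087,-0.1058,0],0]])

```text
clock: 7.92
tool_pos: [0.5882, -0.1516, 0.1692]
orientation: [179.9, 0.0, -92.7]
force: [-0.0, 0.2, -0.3]
opening: 0.0249
gripper_force: 30.0
```

Call:
send_rows(deltas=[[[0,0,0],0],[[0,0,0],0],[[0,0,0],0],[[0,0,0],0],[[0,0,0],0]])

```text
clock: 8.33
tool_pos: [0.5877, -0.1527, 0.1701]
orientation: [180.0, 0.0, -92.7]
force: [0.6, 0.4, 0.4]
opening: 0.0248
gripper_force: 30.0
```

```bash
cat > e.py <<'E'
from h import *
s=ctrl.snapshot("side")
o=ctrl.get_obs();print(o["tool_pos"],o["opening"])
im=cv2.resize(s["color"],None,fx=4,fy=4,interpolation=2)[:,:,::-1].copy()
def dr(pts,c):
    q=((np.array([proj(s,p) for p in pts])+.5)*4-.5).round().astype(int);cv2.polylines(im,[q.reshape(-1,1,2)],True,c,1)
a=np.linspace(0,2*np.pi,40)
ci=lambda x,y,z,r:[(x+r*np.cos(t),y+r*np.sin(t),z) for t in a]
dr(ci(.5885,-.152,.062,.014),(0,0,255)); dr(ci(.5885,-.152,.028,.019),(0,255,0)); dr(ci(.586,-.2199,.028,.027),(0,255,0))
c=np.array([proj(s,(.5885,-.17,.03))])[0]*4
x,y=int(c[0])-250,int(c[1])-230
cv2.imwrite("pics/e1.png",im[y:y+480,x:x+500])
for n in("dropper",):
  for d in ctrl.cut_out(s,n)[:2]: print(d["conf"],np.array(d["xy"])*[512,384],d["pixels"].sum())
E
python3 e.py
```

```text
[ 0.58790643 -0.15268384  0.17020806] 0.024762232185444794
0.87 [301.9776 151.9872] 438
```

View pics/e1.png

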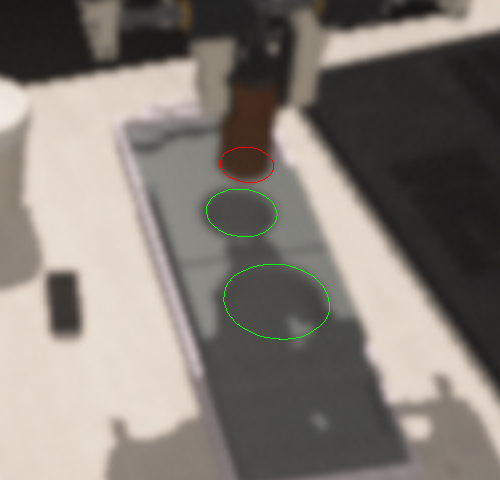

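The picture shows the projected wells lying on the real ones (green, (242,213) and (276,302)), and the bottle's foot sits at the red ring. I lower and release.

Call:
send_rows(deltas=[[[0,0,0.015],0],[[0,0,0.03],0],[[0,0,0.045],0],[[0,0,0.06],0],[[0,0,0.0694],0]])

```text
clock: 8.85
tool_pos: [0.5878, -0.1524, 0.1138]
orientation: [179.9, -0.0, -92.6]
force: [-14.7, 0.1, 39.5]
opening: 0.0248
gripper_force: 30.2
```

Call:
send_rows(deltas=[[[0,0,0],0],[[0,0,0],0],[[0,0,0],0],[[0,0,0],0],[[0,0,0],0]])

```text
clock: 9.27
tool_pos: [0.5887, -0.152, 0.115]
orientation: [-180.0, 0.0, -92.6]
force: [-0.1, -0.2, -0.8]
opening: 0.0251
gripper_force: 30.0
```

```bash
python3 - <<'E'
from plan import plan
plan((.5885,-.152,.1145,-92.6),[(.5885,-.152,.24,-92.6),(.466,-.0775,.24,-92.6),(.466,-.0775,.104,-92.6)])
E
```

```text
1 [[[-0.0,0.0,-0.0392],-0.0],[[-0.0,0.0,-0.0784],-0.0],[[-0.0,0.0,-0.1177],-0.0],[[-0.0,0.0,-0.1569],-0.0],[[-0.0,0.0,-0.1569],-0.0]] -> [  0.588  -0.152   0.24  -92.6  ]
2 [[[-0.0215,0.0393,-0.0],-0.0],[[-0.043,0.0786,-0.0],-0.0],[[-0.0646,0.1179,-0.0],-0.0],[[-0.0861,0.1572,-0.0],-0.0],[[-0.0861,0.1572,-0.0],-0.0]] -> [ 4.66e-01 -7.80e-02  2.40e-01 -9.26e+01]
3 [[[-0.0,0.0,0.0425],-0.0],[[-0.0,0.0,0.085],-0.0],[[-0.0,0.0,0.1275],-0.0],[[-0.0,0.0,0.17],-0.0],[[-0.0,0.0,0.17],-0.0]] -> [ 4.66e-01 -7.80e-02  1.04e-01 -9.26e+01]
```

Call:
send_rows(deltas=[[[0,0,0],0],[[0,0,0],0],[[0,0,0],0],[[0,0,0],0],[[0,0,0],0]], gripper=0.7)

```text
clock: 9.68
tool_pos: [0.5886, -0.152, 0.1148]
orientation: [-180.0, 0.0, -92.6]
force: [-0.7, -0.5, -0.5]
opening: 0.053
gripper_force: 0.0
```

Call:
send_rows(deltas=[[[0,0,-0.01],0],[[0,0,-0.04],0],[[0,0,-0.08],0],[[0,0,-0.12],0],[[0,0,-0.157],0]])

```text
clock: 10.1
tool_pos: [0.5885, -0.1521, 0.2428]
orientation: [-180.0, -0.0, -92.6]
force: [1.6, 0.3, 0.6]
opening: 0.0614
gripper_force: 0.0
```

Call:
send_rows(deltas=[[[-0.0215,0.0393,0],0],[[-0.043,0.0786,0],0],[[-0.0646,0.118,0],0],[[-0.086,0.1572,0],0],[[-0.086,0.1572,0],0]], gripper=1)

```text
clock: 10.52
tool_pos: [0.461, -0.0763, 0.241]
orientation: [180.0, 0.1, -92.6]
force: [-0.8, -0.7, -1.1]
opening: 0.0859
gripper_force: 0.0
```

Call:
send_rows(deltas=[[[0,0,0.035],0],[[0,0,0.07],0],[[0,0,0.11],0],[[0,0,0.15],0],[[0,0,0.17],0]])

```text
clock: 10.93
tool_pos: [0.4647, -0.0778, 0.102]
orientation: [179.9, -0.0, -92.6]
force: [0.6, 0.4, -0.3]
opening: 0.0877
gripper_force: 0.0
```

Call:
send_rows(deltas=[[[0,0,0],0],[[0,0,0],0],[[0,0,0],0],[[0,0,0],0],[[0,0,0],0]], gripper=0)

```text
clock: 11.35
tool_pos: [0.467, -0.0774, 0.1058]
orientation: [-179.8, 0.0, -92.6]
force: [-0.7, -0.1, -0.5]
opening: 0.0602
gripper_force: 0.0
```

Call:
send_rows(deltas=[[[0,0,0],0],[[0,0,0],0],[[0,0,0],0],[[0,0,0],0],[[0,0,0],0]])

```text
clock: 11.77
tool_pos: [0.4663, -0.0776, 0.105]
orientation: [-180.0, -0.0, -92.6]
force: [-2.0, 0.2, 7.0]
opening: 0.0478
gripper_force: 30.0
```

```bash
python3 - <<'E'
from plan import plan
plan((.466,-.0775,.104,-92.6),[(.466,-.10,.18,-92.6),(.468,-.2199,.18,-92.6),(.586,-.2199,.18,-92.6),(.586,-.2199,.1115,-92.6)],step=.03)
E
```

```text
1 [[[0.0094,-0.0004,-0.0317],-0.0],[[0.0187,-0.0009,-0.0633],-0.0],[[0.0281,-0.0013,-0.095],-0.0],[[0.0281,-0.0013,-0.095],-0.0],[[0.0281,-0.0013,-0.095],-0.0]] -> [  0.466  -0.1     0.18  -92.6  ]
2 [[[0.0374,-0.0023,-0.0],-0.0],[[0.0748,-0.0046,-0.0],-0.0],[[0.1122,-0.007,-0.0],-0.0],[[0.1496,-0.0093,-0.0],-0.0],[[0.1496,-0.0093,-0.0],-0.0]] -> [  0.468  -0.22    0.18  -92.6  ]
3 [[[-0.0017,-0.0368,-0.0],-0.0],[[-0.0033,-0.0737,-0.0],-0.0],[[-0.005,-0.1105,-0.0],-0.0],[[-0.0067,-0.1473,-0.0],-0.0],[[-0.0067,-0.1473,-0.0],-0.0]] -> [  0.586  -0.22    0.18  -92.6  ]
4 [[[-0.0,0.0,0.0285],-0.0],[[-0.0,0.0,0.0571],-0.0],[[-0.0,0.0,0.0856],-0.0],[[-0.0,0.0,0.0856],-0.0],[[-0.0,0.0,0.0856],-0.0]] -> [  0.586  -0.22    0.112 -92.6  ]
```

Call:
send_rows(deltas=[[[0.005,0,-0.02],0],[[0.01,-0.0004,-0.04],0],[[0.018,-0.0009,-0.0633],0],[[0.028,-0.0013,-0.095],0],[[0.028,-0.0013,-0.095],0]])

```text
clock: 12.18
tool_pos: [0.4682, -0.1006, 0.1845]
orientation: [-179.6, 0.0, -92.6]
force: [1.7, 0.4, -0.9]
opening: 0.0474
gripper_force: 30.0
```

Call:
send_rows(deltas=[[[0.03,-0.0018,0],0],[[0.06,-0.0037,0],0],[[0.09,-0.0055,0],0],[[0.12,-0.0074,0],0],[[0.1496,-0.0093,0],0]])

```text
clock: 12.6
tool_pos: [0.4678, -0.2209, 0.1801]
orientation: [180.0, 0.0, -92.6]
force: [0.3, 0.4, -1.4]
opening: 0.0472
gripper_force: 30.0
```

Call:
send_rows(deltas=[[[-0.0014,-0.03,0],0],[[-0.0028,-0.06,0],0],[[-0.0042,-0.09,0],0],[[-0.0056,-0.12,0],0],[[-0.0067,-0.1473,0],0]])

```text
clock: 13.02
tool_pos: [0.5871, -0.22, 0.1798]
orientation: [180.0, 0.0, -92.6]
force: [0.1, 0.8, -0.6]
opening: 0.0476
gripper_force: 30.0
```

Call:
send_rows(deltas=[[[0,0,0],0],[[0,0,0],0],[[0,0,0],0],[[0,0,0.01],0],[[0,0,0.02],0]])

```text
clock: 13.43
tool_pos: [0.5856, -0.2199, 0.1643]
orientation: [-179.9, 0.0, -92.6]
force: [-0.6, 0.1, -0.6]
opening: 0.0475
gripper_force: 30.0
```

```bash
cat > f.py <<'E'
from fit import *
S={n:ctrl.snapshot(n) for n in("top","side")}
o=ctrl.get_obs();print(o["tool_pos"],o["opening"])
for n,q0,z in(("specimen_pot",(.586,-.22,0,.06),1),("dropper",(.5885,-.152,0,.006),0)):
    for k,s in S.items():
        m=mask(s,n)
        if m is None: print(n,k,"none");continue
        q,f=fit(n,q0,[(s,m)],(0,1));print(n,k,q.round(4),round(f,3))
E
python3 f.py
```

```text
[ 0.58449408 -0.21968917  0.16253258] 0.04720060712757153
specimen_pot top [ 0.5627 -0.218   0.      0.06  ] 0.909
specimen_pot side none
dropper top [ 0.5883 -0.1531  0.      0.006 ] 0.119
dropper side none
```

Call:
send_rows(deltas=[[[0,0,0.01],0],[[0,0,0.022],0],[[0,0,0.034],0],[[0,0,0.046],0],[[0,0,0.056],0]])

```text
clock: 14.15
tool_pos: [0.5855, -0.2198, 0.1178]
orientation: [179.9, 0.0, -92.6]
force: [1.0, 0.1, -1.5]
opening: 0.0471
gripper_force: 30.0
```

Call:
send_rows(deltas=[[[0,0,0.002],0],[[0,0,0.004],0],[[0,0,0.007],0],[[0,0,0.0095],0],[[0,0,0.0095],0]])

```text
clock: 14.57
tool_pos: [0.5861, -0.2199, 0.1118]
orientation: [-180.0, 0.0, -92.6]
force: [-0.6, -0.9, -1.0]
opening: 0.0473
gripper_force: 30.0
```

Call:
send_rows(deltas=[[[0,0,0],0],[[0,0,0],0],[[0,0,0],0],[[0,0,0],0],[[0,0,0],0]], gripper=0.8)

```text
clock: 14.98
tool_pos: [0.5862, -0.2199, 0.1122]
orientation: [-180.0, -0.0, -92.6]
force: [-0.3, -0.1, -0.2]
opening: 0.0692
gripper_force: 0.0
```

```bash
python3 - <<'E'
from plan import plan
plan((.586,-.2199,.1116,-92.6),[(.586,-.2199,.22,-92.6),(.3919,-.1738,.22,-92.6),(.3919,-.1738,.085,-92.6)])
E
```

```text
1 [[[-0.0,0.0,-0.0452],-0.0],[[-0.0,0.0,-0.0903],-0.0],[[-0.0,0.0,-0.1355],-0.0],[[-0.0,0.0,-0.1355],-0.0],[[-0.0,0.0,-0.1355],-0.0]] -> [  0.586  -0.22    0.22  -92.6  ]
2 [[[-0.0093,0.049,-0.0],-0.0],[[-0.0186,0.098,-0.0],-0.0],[[-0.0279,0.147,-0.0],-0.0],[[-0.0372,0.196,-0.0],-0.0],[[-0.0466,0.245,-0.0],-0.0]] -> [  0.392  -0.174   0.22  -92.6  ]
3 [[[-0.0,0.0,0.0422],-0.0],[[-0.0,0.0,0.0844],-0.0],[[-0.0,0.0,0.1266],-0.0],[[-0.0,0.0,0.1688],-0.0],[[-0.0,0.0,0.1688],-0.0]] -> [ 3.92e-01 -1.74e-01  8.50e-02 -9.26e+01]
```

Call:
send_rows(deltas=[[[0,0,-0.01],0],[[0,0,-0.04],0],[[0,0,-0.08],0],[[0,0,-0.12],0],[[0,0,-0.1355],0]])

```text
clock: 15.4
tool_pos: [0.5877, -0.2204, 0.226]
orientation: [-179.6, -0.1, -92.6]
force: [0.2, 0.6, 1.6]
opening: 0.0701
gripper_force: 0.0
```

Call:
send_rows(deltas=[[[-0.0093,0.049,0],0],[[-0.0186,0.098,0],0],[[-0.028,0.147,0],0],[[-0.0372,0.196,0],0],[[-0.0466,0.245,0],0]], gripper=0.6)

```text
clock: 15.82
tool_pos: [0.3901, -0.1736, 0.2206]
orientation: [-180.0, -0.0, -92.6]
force: [-0.8, 0.2, 1.0]
opening: 0.0529
gripper_force: 0.0
```

Call:
send_rows(deltas=[[[0,0,0.035],0],[[0,0,0.075],0],[[0,0,0.115],0],[[0,0,0.15],0],[[0,0,0.168],0]])

```text
clock: 16.23
tool_pos: [0.3908, -0.1737, 0.0842]
orientation: [179.9, 0.0, -92.6]
force: [-0.9, 0.3, 0.8]
opening: 0.0527
gripper_force: 0.0
```

Call:
send_rows(deltas=[[[0,0,0],0],[[0,0,0.005],0],[[0,0,0.01],0],[[0,0,0.015],0],[[0,0,0.018],0]])

```text
clock: 16.65
tool_pos: [0.3925, -0.1737, 0.072]
orientation: [-179.9, 0.0, -92.6]
force: [-0.3, 0.0, -0.9]
opening: 0.0527
gripper_force: 0.0
```

```bash
cat > g.py <<'E'
from fit import *
S={n:ctrl.snapshot(n) for n in("top","side")}
print(ctrl.get_obs()["tool_pos"])
for n,q0 in(("specimen_pot",(.586,-.22,0,.006)),("bench_timer",(.408,-.36,.06,0)),("cassette",(.392,-.174,-.05,0))):
    ms=[(s,mask(s,n)) for s in S.values()];ms=[v for v in ms if v[1] is not None]
    for i,v in enumerate(ms): q,f=fit(n,q0,[v],(0,1) if n=="specimen_pot" else (0,1,2));print(n,i,q.round(4),round(f,3))
s=S["side"];c=proj(s,(.39,-.22,.02)).astype(int);print(c)
save(s,"g1.png",(c[0]-90,c[1]-80,c[0]+90,c[1]+80),3.3)
E
python3 g.py
```

```text
[ 0.39205551 -0.1737345   0.07170755]
specimen_pot 0 [ 0.5867 -0.2204  0.      0.006 ] 0.07
specimen_pot 1 [ 0.5849 -0.2175  0.      0.006 ] 0.156
bench_timer 0 [ 0.4089 -0.3604  0.0834  0.    ] 0.084
bench_timer 1 [ 0.4072 -0.3573  0.083   0.    ] 0.097
cassette 0 [ 0.3918 -0.1729 -0.1274  0.    ] 0.113
[212 214]
```

View pics/g1.png

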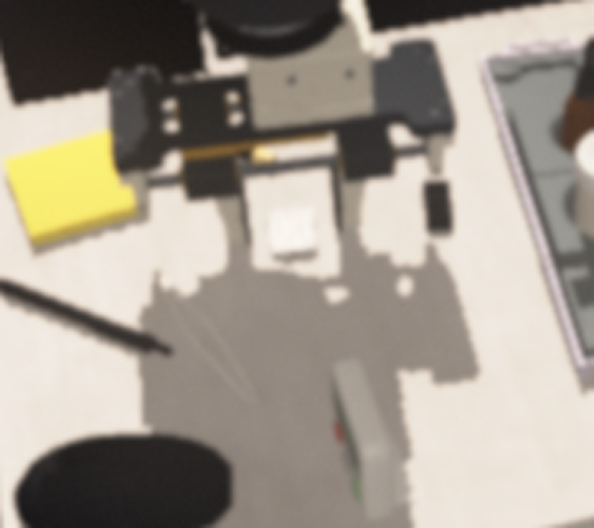

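The crop shows the cassette at (292,232), centred between the fingers (230 and 352). I go down the last 4 mm and close.

Call:
send_rows(deltas=[[[0,0,0.001],0],[[0,0,0.002],0],[[0,0,0.003],0],[[0,0,0.004],0],[[0,0,0.005],0]])

```text
clock: 17.47
tool_pos: [0.3919, -0.1737, 0.0674]
orientation: [180.0, -0.0, -92.6]
force: [-0.6, -0.3, 0.2]
opening: 0.0524
gripper_force: 0.0
```

Call:
send_rows(deltas=[[[0,0,0],0],[[0,0,0],0],[[0,0,0],0],[[0,0,0],0],[[0,0,0],0]], gripper=0)

```text
clock: 17.88
tool_pos: [0.3919, -0.1737, 0.0676]
orientation: [-180.0, 0.0, -92.6]
force: [0.5, -0.1, 0.2]
opening: 0.0278
gripper_force: 30.0
```

Call:
send_rows(deltas=[[[0,0,0],0],[[0,0,0],0],[[0,0,0],0],[[0,0,0],0],[[0,0,0],0]])

```text
clock: 18.3
tool_pos: [0.3919, -0.1737, 0.0675]
orientation: [-180.0, -0.0, -92.6]
force: [1.0, 0.9, 0.9]
opening: 0.0275
gripper_force: 30.0
```

Call:
send_rows(deltas=[[[0,0,-0.01],0],[[0,0,-0.02],0],[[0,0,-0.04],0],[[0,0,-0.06],0],[[0,0,-0.08],0]])

```text
clock: 18.72
tool_pos: [0.3919, -0.1738, 0.133]
orientation: [-180.0, -0.0, -92.6]
force: [0.7, 0.1, 0.7]
opening: 0.0275
gripper_force: 30.0
```

```bash
python3 - <<'E'
from fit import *
s=ctrl.snapshot("side");print(ctrl.get_obs()["tool_pos"])
m=mask(s,"cassette")
if m is not None:print(fit("cassette",(.392,-.174,-.05,.066),[(s,m)]))
c=proj(s,(.39,-.18,.08)).astype(int);save(s,"g2.png",(c[0]-50,c[1]-50,c[0]+50,c[1]+50),4)
E
python3 - <<'E'
from plan import plan
plan((.3919,-.1738,.1312,-92.6),[(.45,-.0842,.16,-92.6),(.5921,-.0838,.16,-92.6)],step=.035)
E
```

```text
[ 0.39347835 -0.17391798  0.13583891]
(array([ 0.3932923 , -0.17257597, -0.15532459,  0.066     ]), np.float64(0.10631395058647364))
1 [[[-0.0288,-0.0169,-0.009],-0.0],[[-0.0576,-0.0337,-0.018],-0.0],[[-0.0864,-0.0506,-0.027],-0.0],[[-0.1152,-0.0675,-0.036],-0.0],[[-0.1152,-0.0675,-0.036],-0.0]] -> [ 4.50e-01 -8.40e-02  1.60e-01 -9.26e+01]
2 [[[-0.0017,-0.0355,-0.0],-0.0],[[-0.0034,-0.071,-0.0],-0.0],[[-0.0051,-0.1065,-0.0],-0.0],[[-0.0068,-0.1419,-0.0],-0.0],[[-0.0086,-0.1774,-0.0],-0.0]] -> [ 5.92e-01 -8.40e-02  1.60e-01 -9.26e+01]
```

View pics/g2.png

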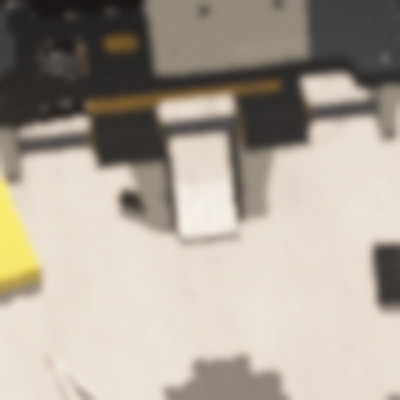

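The crop shows the cassette held flat at (207,210). I carry it to the shallow pocket.

Call:
send_rows(deltas=[[[-0.0288,-0.017,-0.009],0],[[-0.0576,-0.0337,-0.018],0],[[-0.0864,-0.0506,-0.027],0],[[-0.1152,-0.0675,-0.036],0],[[-0.1152,-0.0675,-0.036],0]])

```text
clock: 19.23
tool_pos: [0.4535, -0.0814, 0.1623]
orientation: [-179.7, 0.0, -92.4]
force: [0.4, 0.4, 0.4]
opening: 0.0277
gripper_force: 30.0
```

Call:
send_rows(deltas=[[[-0.0017,-0.0355,0],0],[[-0.0034,-0.071,0],0],[[-0.005,-0.1065,0],0],[[-0.0068,-0.142,0],0],[[-0.0086,-0.1774,0],0]])

```text
clock: 19.65
tool_pos: [0.5932, -0.0839, 0.1603]
orientation: [180.0, 0.0, -92.6]
force: [0.2, -0.5, 0.6]
opening: 0.0274
gripper_force: 30.0
```

Call:
send_rows(deltas=[[[0,0,0.012],0],[[0,0,0.03],0],[[0,0,0.048],0],[[0,0,0.066],0],[[0,0,0.08],0]])

```text
clock: 20.07
tool_pos: [0.5913, -0.0839, 0.095]
orientation: [179.9, -0.0, -92.6]
force: [0.0, -0.7, -0.5]
opening: 0.0275
gripper_force: 30.0
```

Call:
send_rows(deltas=[[[0,0,0],0],[[0,0,0],0],[[0,0,0],0],[[0,0,0],0],[[0,0,0],0]])

```text
clock: 20.48
tool_pos: [0.5927, -0.0836, 0.0973]
orientation: [-179.9, 0.0, -92.6]
force: [0.1, 0.3, -0.4]
opening: 0.0277
gripper_force: 30.0
```

```bash
python3 - <<'E'
from fit import *
s=ctrl.snapshot("side");print(ctrl.get_obs()["tool_pos"])
m=mask(s,"cassette")
if m is not None:print(fit("cassette",(.592,-.084,-.05,.0285),[(s,m)]))
im=cv2.resize(s["color"],None,fx=6,fy=6,interpolation=2)[:,:,::-1].copy()
q=np.array([.5921,-.0838,-.046,.002])
M["pk"]=[np.array([[x,y,.009] for x in(-.02,.02) for y in(-.026,.026)])];M["out"]=[np.array([[x,y,.009] for x in(-.041,.041) for y in(-.033,.033)])]
for n,c in(("pk",(0,255,0)),("out",(255,0,0))):
    for h in hullpts(q,n,s): cv2.polylines(im,[((h+.5)*6-.5).round().astype(int)],True,c,1)
c=(proj(s,(.592,-.084,.03))*6).astype(int);cv2.imwrite("pics/k1.png",im[c[1]-240:c[1]+240,c[0]-240:c[0]+240])
E
```

```text
[ 0.59254508 -0.0836705   0.09716707]
(array([ 0.59424004, -0.0787901 , -0.36301675,  0.0285    ]), np.float64(0.4498567335243553))
```

View pics/k1.png

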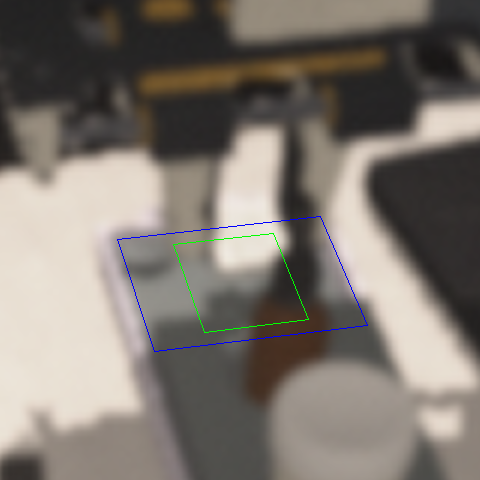

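The overlay shows the pocket outline (green, (240,285)) fitting the insert, and the cassette is right above it. I lower it and open narrowly.

Call:
send_rows(deltas=[[[0,0,0.005],0],[[0,0,0.011],0],[[0,0,0.017],0],[[0,0,0.023],0],[[0,0,0.026],0]])

```text
clock: 21.0
tool_pos: [0.5916, -0.0838, 0.0744]
orientation: [179.9, -0.0, -92.6]
force: [0.1, 0.9, 0.3]
opening: 0.0278
gripper_force: 30.0
```

Call:
send_rows(deltas=[[[0,0,0.001],0],[[0,0,0.002],0],[[0,0,0.0025],0],[[0,0,0.0025],0],[[0,0,0.0025],0]])

```text
clock: 21.42
tool_pos: [0.5923, -0.0837, 0.0737]
orientation: [-180.0, 0.0, -92.6]
force: [0.7, 0.0, -0.3]
opening: 0.0275
gripper_force: 30.0
```

Call:
send_rows(deltas=[[[0,0,0],0],[[0,0,0],0],[[0,0,0],0],[[0,0,0],0],[[0,0,0],0]], gripper=0.42)

```text
clock: 21.83
tool_pos: [0.5922, -0.0837, 0.0736]
orientation: [-180.0, 0.0, -92.6]
force: [-0.1, 1.2, 0.1]
opening: 0.0368
gripper_force: 0.0
```

Call:
send_rows(deltas=[[[0,0,-0.01],0],[[0,0,-0.03],0],[[0,0,-0.07],0],[[0,0,-0.11],0],[[0,0,-0.15],0]])

```text
clock: 22.25
tool_pos: [0.5919, -0.0838, 0.1953]
orientation: [180.0, -0.0, -92.6]
force: [1.0, -0.0, 0.1]
opening: 0.037
gripper_force: 0.0
```

```bash
python3 - <<'E'
from plan import plan
import math
y=.083;c=-.006 # slab centre in timer frame
tx,ty=.4085+c*math.cos(y),-.3595+c*math.sin(y);print(tx,ty)
# commanded: .5921,-.0838, .096-.0228+.12
plan((.5921,-.0838,.1932,-92.6),[(.52,-.2,.22,-88),(tx,ty,.22,-85.2),(tx,ty,.102,-85.2)])
E
```

```text
0.4025206551381439 -0.3599974284099197
1 [[[0.0373,0.0209,-0.0084],-0.0128],[[0.0746,0.0417,-0.0167],-0.0256],[[0.1119,0.0626,-0.0251],-0.0383],[[0.1492,0.0834,-0.0335],-0.0511],[[0.1492,0.0834,-0.0335],-0.0511]] -> [  0.52  -0.2    0.22 -88.  ]
2 [[[0.0389,0.0307,-0.0],-0.0062],[[0.0779,0.0615,-0.0],-0.0124],[[0.1168,0.0922,-0.0],-0.0187],[[0.1558,0.123,-0.0],-0.0249],[[0.1947,0.1537,-0.0],-0.0311]] -> [  0.403  -0.36    0.22  -85.2  ]
3 [[[0.0,-0.0,0.0492],-0.0],[[0.0,-0.0,0.0983],-0.0],[[0.0,-0.0,0.1475],-0.0],[[0.0,-0.0,0.1475],-0.0],[[0.0,-0.0,0.1475],-0.0]] -> [  0.403  -0.36    0.102 -85.2  ]
```

Call:
send_rows(deltas=[[[0.0373,0.021,-0.0084],-0.0128],[[0.0746,0.0417,-0.0167],-0.0256],[[0.112,0.0626,-0.025],-0.0383],[[0.1492,0.0834,-0.0335],-0.0511],[[0.1492,0.0834,-0.0335],-0.0511]], gripper=0.52)

```text
clock: 22.67
tool_pos: [0.5176, -0.2032, 0.2226]
orientation: [-179.9, -0.0, -88.1]
force: [0.2, 0.3, -0.2]
opening: 0.0454
gripper_force: 0.0
```

Call:
send_rows(deltas=[[[0.039,0.0307,0],-0.0062],[[0.078,0.0615,0],-0.0124],[[0.1168,0.0922,0],-0.0187],[[0.1558,0.123,0],-0.025],[[0.1947,0.1537,0],-0.0311]])

```text
clock: 23.08
tool_pos: [0.4013, -0.361, 0.2212]
orientation: [-179.9, -0.0, -85.1]
force: [0.2, -0.9, 0.1]
opening: 0.0457
gripper_force: 0.0
```

Call:
send_rows(deltas=[[[0,0,0],0],[[0,0,0],0],[[0,0,0.03],0],[[0,0,0.06],0],[[0,0,0.09],0]])

```text
clock: 23.5
tool_pos: [0.4036, -0.3593, 0.1485]
orientation: [-179.9, -0.1, -85.2]
force: [0.4, 0.7, -0.6]
opening: 0.0456
gripper_force: 0.0
```

```bash
python3 - <<'E'
from fit import *
S={n:ctrl.snapshot(n) for n in("top","side")};print(ctrl.get_obs()["tool_pos"])
for n,q0 in(("cassette",(.592,-.084,-.05,.006)),("specimen_pot",(.586,-.22,0,.006)),("dropper",(.588,-.152,0,.006))):
  for k,s in S.items():
    m=mask(s,n)
    if m is not None:
        q,f=fit(n,q0,[(s,m)],(0,1,2) if n=="cassette" else (0,1));print(n,k,q.round(4),round(f,3))
s=S["side"];c=proj(s,(.40,-.36,.06)).astype(int);save(s,"t1.png",(c[0]-60,c[1]-50,c[0]+60,c[1]+50),4)
E
```

```text
[ 0.40132331 -0.35811946  0.14539506]
specimen_pot top [ 0.5864 -0.2218  0.      0.006 ] 0.915
specimen_pot side [ 0.5844 -0.2169  0.      0.006 ] 0.139
dropper side [ 0.5935 -0.1387  0.      0.006 ] 0.277
```

View pics/t1.png

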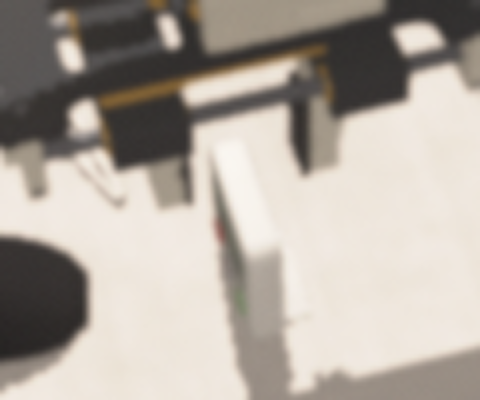

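The picture shows the timer slab (245,190) between the open fingers (170 and 315). I descend and grip.

Call:
send_rows(deltas=[[[0,0,0.012],0],[[0,0,0.025],0],[[0,0,0.04],0],[[0,0,0.0525],0],[[0,0,0.0575],0]])

```text
clock: 24.32
tool_pos: [0.4016, -0.3594, 0.1002]
orientation: [179.9, 0.1, -85.2]
force: [-0.6, 0.5, -0.2]
opening: 0.0457
gripper_force: 0.0
```

Call:
send_rows(deltas=[[[0,0,0],0],[[0,0,0],0],[[0,0,0],0],[[0,0,0],0],[[0,0,0],0]], gripper=0)

```text
clock: 24.73
tool_pos: [0.4028, -0.36, 0.1028]
orientation: [-180.0, -0.0, -85.2]
force: [0.2, -1.0, 0.4]
opening: 0.0177
gripper_force: 0.1
```

Call:
send_rows(deltas=[[[0,0,0],0],[[0,0,0],0],[[0,0,0],0],[[0,0,0],0],[[0,0,0],0]])

```text
clock: 25.15
tool_pos: [0.4028, -0.36, 0.1028]
orientation: [-180.0, -0.0, -85.2]
force: [-0.4, 1.3, 6.1]
opening: 0.0157
gripper_force: 30.0
```

Call:
send_rows(deltas=[[[0,0,-0.01],0],[[0,0,-0.02],0],[[0,0,-0.04],0],[[0,0,-0.06],0],[[0,0,-0.1],0]])

```text
clock: 25.57
tool_pos: [0.4011, -0.359, 0.1811]
orientation: [179.8, 0.2, -85.3]
force: [0.1, -0.2, -1.8]
opening: 0.0158
gripper_force: 30.0
```

```bash
python3 - <<'E'
from fit import *
s=ctrl.snapshot("side");print(ctrl.get_obs()["tool_pos"],ctrl.get_obs()["orientation"])
m=mask(s,"bench_timer")
if m is not None:print(fit("bench_timer",(.408,-.36,.08,.08),[(s,m)]))
E
```

```text
[ 0.40423016 -0.36105511  0.18915159] [-179.7548738    -0.22737555  -85.13022939]
(array([ 0.40858648, -0.35914934, -0.09786099,  0.08      ]), np.float64(0.3315308732188528))
```

```bash
python3 - <<'E'
from plan import plan
plan((.4025,-.36,.182,-85.2),[(.5,-.36,.2,-42),(.582,-.2937,.2,-2.6)],step=.03,turn=5.9)
E
```

```text
1 [[[0.0013,-0.0152,-0.0028],-0.06],[[0.0025,-0.0304,-0.0056],-0.12],[[0.0038,-0.0455,-0.0084],-0.18],[[0.0051,-0.0607,-0.0113],-0.24],[[0.0051,-0.0607,-0.0113],-0.24]] -> [  0.451  -0.36    0.191 -63.6  ]
2 [[[0.0068,-0.0136,-0.0028],-0.06],[[0.0135,-0.0273,-0.0056],-0.12],[[0.0203,-0.0409,-0.0084],-0.18],[[0.0271,-0.0546,-0.0113],-0.24],[[0.0271,-0.0546,-0.0113],-0.24]] -> [  0.5   -0.36   0.2  -42.  ]
3 [[[0.0026,-0.0163,-0.0],-0.0547],[[0.0052,-0.0325,-0.0],-0.1094],[[0.0078,-0.0488,-0.0],-0.1642],[[0.0104,-0.0651,-0.0],-0.2189],[[0.0104,-0.0651,-0.0],-0.2189]] -> [  0.541  -0.327   0.2   -22.3  ]
4 [[[0.0079,-0.0144,-0.0],-0.0547],[[0.0158,-0.0289,-0.0],-0.1094],[[0.0238,-0.0433,-0.0],-0.1642],[[0.0317,-0.0578,-0.0],-0.2189],[[0.0317,-0.0578,-0.0],-0.2189]] -> [ 0.582 -0.294  0.2   -2.6  ]
```

Call:
send_rows(deltas=[[[0.0013,-0.0152,-0.0028],-0.06],[[0.0025,-0.0304,-0.0056],-0.12],[[0.0038,-0.0455,-0.0084],-0.18],[[0.005,-0.0607,-0.0113],-0.24],[[0.005,-0.0607,-0.0113],-0.24]])

```text
clock: 26.08
tool_pos: [0.4535, -0.3601, 0.1923]
orientation: [-179.9, -0.1, -63.3]
force: [1.0, -1.8, 0.4]
opening: 0.0163
gripper_force: 30.0
```

Call:
send_rows(deltas=[[[0.0068,-0.0136,-0.0028],-0.06],[[0.0135,-0.0273,-0.0056],-0.12],[[0.0203,-0.041,-0.0084],-0.18],[[0.027,-0.0546,-0.0113],-0.24],[[0.027,-0.0546,-0.0113],-0.24]])

```text
clock: 26.5
tool_pos: [0.5017, -0.3599, 0.201]
orientation: [-180.0, -0.1, -41.8]
force: [0.6, -0.2, -0.5]
opening: 0.0157
gripper_force: 30.0
```

Call:
send_rows(deltas=[[[0.0026,-0.0163,0],-0.0547],[[0.0052,-0.0325,0],-0.1094],[[0.0078,-0.0488,0],-0.1642],[[0.0104,-0.065,0],-0.2189],[[0.0104,-0.065,0],-0.2189]])

```text
clock: 26.92
tool_pos: [0.5417, -0.3256, 0.2004]
orientation: [-180.0, -0.0, -22.2]
force: [-0.1, 0.1, -0.7]
opening: 0.0158
gripper_force: 30.0
```

Call:
send_rows(deltas=[[[0.008,-0.0144,0],-0.0547],[[0.0158,-0.0289,0],-0.1094],[[0.0238,-0.0433,0],-0.1642],[[0.0317,-0.0578,0],-0.2189],[[0.0317,-0.0578,0],-0.2189]])

```text
clock: 27.33
tool_pos: [0.5826, -0.2927, 0.2003]
orientation: [-180.0, -0.0, -2.5]
force: [0.6, -0.4, 0.5]
opening: 0.0157
gripper_force: 30.0
```

Call:
send_rows(deltas=[[[0,0,0.01],0],[[0,0,0.025],0],[[0,0,0.04],0],[[0,0,0.055],0],[[0,0,0.065],0]])

```text
clock: 27.75
tool_pos: [0.5806, -0.2936, 0.1458]
orientation: [-180.0, 0.2, -2.7]
force: [-0.3, -0.1, -1.4]
opening: 0.0158
gripper_force: 30.0
```

Call:
send_rows(deltas=[[[0,0,0],0],[[0,0,0],0],[[0,0,0],0],[[0,0,0],0],[[0,0,0],0]])

```text
clock: 28.17
tool_pos: [0.5824, -0.2936, 0.1491]
orientation: [180.0, -0.1, -2.6]
force: [0.4, -0.2, -0.5]
opening: 0.016
gripper_force: 30.0
```

```bash
python3 - <<'E'
from fit import *
s=ctrl.snapshot("side");o=ctrl.get_obs();print(o["tool_pos"],o["orientation"])
m=mask(s,"bench_timer")
z=o["tool_pos"][2]-.1025;q0=(.5822,-.2877,1.525,z)
if m is not None:print(fit("bench_timer",q0,[(s,m)]))
im=cv2.resize(s["color"],None,fx=5,fy=5,interpolation=2)[:,:,::-1].copy()
M["pk"]=[np.array([[x,y,.018] for x in(-.037,.037) for y in(-.02,.02)])]
for n,c,q in(("pk",(0,255,0),(.5822,-.2877,-.046,.002)),("bench_timer",(0,0,255),q0)):
    for h in hullpts(q,n,s): cv2.polylines(im,[((h+.5)*5-.5).round().astype(int)],True,c,1)
c=(proj(s,(.582,-.288,.05))*5).astype(int);cv2.imwrite("pics/u1.png",im[c[1]-260:c[1]+260,c[0]-280:c[0]+280])
E
```

```text
[ 0.58236996 -0.29355526  0.14907082] [ 1.79988299e+02 -6.52930535e-02 -2.60774081e+00]
(array([ 0.56265866, -0.28529853,  2.46555332,  0.04657082]), np.float64(0.5721774509036852))
```

View pics/u1.png

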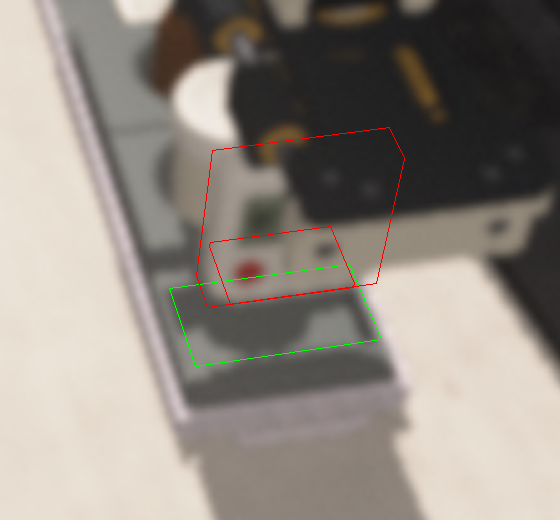

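The overlay shows the slot outline (green) matching, and the timer's lower front corner near (207,300) on the predicted outline. I lower and release narrowly.

Call:
send_rows(deltas=[[[0,0,0.007],0],[[0,0,0.015],0],[[0,0,0.023],0],[[0,0,0.031],0],[[0,0,0.037],0]])

```text
clock: 28.68
tool_pos: [0.5816, -0.2934, 0.1174]
orientation: [-180.0, 0.1, -2.6]
force: [0.6, -0.1, -0.6]
opening: 0.0158
gripper_force: 30.0
```

Call:
send_rows(deltas=[[[0,0,0.003],0],[[0,0,0.006],0],[[0,0,0.009],0],[[0,0,0.0118],0],[[0,0,0.0118],0]])

```text
clock: 29.1
tool_pos: [0.582, -0.2935, 0.1091]
orientation: [-180.0, 0.0, -2.6]
force: [-0.2, -0.2, 0.5]
opening: 0.016
gripper_force: 30.0
```

No contact on the way down. I release and back off upwards, then aside toward the front.

Call:
send_rows(deltas=[[[0,0,0],0],[[0,0,0],0],[[0,0,0],0],[[0,0,0],0],[[0,0,0],0]], gripper=0.32)

```text
clock: 29.52
tool_pos: [0.5821, -0.2935, 0.1096]
orientation: [180.0, -0.0, -2.6]
force: [-0.0, 0.5, -0.4]
opening: 0.0277
gripper_force: 0.0
```

Call:
send_rows(deltas=[[[0,0,-0.01],0],[[0,0,-0.03],0],[[0,0,-0.07],0],[[0,0,-0.12],0],[[0,0,-0.17],0]])

```text
clock: 29.93
tool_pos: [0.5815, -0.2934, 0.247]
orientation: [-180.0, 0.1, -2.6]
force: [1.0, -0.0, 1.3]
opening: 0.0281
gripper_force: 0.0
```

Call:
send_rows(deltas=[[[-0.045,0.02,-0.01],0],[[-0.09,0.04,-0.02],0],[[-0.13,0.06,-0.03],0],[[-0.17,0.08,-0.04],0],[[-0.2,0.09,-0.05],0]])

```text
clock: 30.35
tool_pos: [0.4164, -0.3589, 0.2867]
orientation: [180.0, -0.0, -2.6]
force: [0.3, 0.2, 0.6]
opening: 0.0279
gripper_force: 0.0
```

Call:
send_rows(deltas=[[[0,0.04,0],0],[[0,0.08,0],0],[[0,0.12,0],0],[[0,0.12,0],0],[[0,0.12,0],0]])

```text
clock: 30.77
tool_pos: [0.4139, -0.4554, 0.2853]
orientation: [-180.0, 0.0, -2.8]
force: [-0.7, 0.7, 0.5]
opening: 0.0281
gripper_force: 0.0
```

```bash
python3 - <<'E'
from fit import *
S={n:ctrl.snapshot(n) for n in("top","side")};o=ctrl.get_obs();print(o["tool_pos"])
for n,q0 in(("cassette",(.592,-.084,-.05,.006)),("specimen_pot",(.586,-.22,0,.006)),("dropper",(.588,-.152,0,.006)),("bench_timer",(.5822,-.2877,1.525,.006))):
  for k,s in S.items():
    m=mask(s,n)
    if m is not None:
        q,f=fit(n,q0,[(s,m)],(0,1,2) if n in("cassette","bench_timer") else (0,1));print(n,k,q.round(4),round(f,3))
    else: print(n,k,"none")
im=[]
for k,(x,y,z) in(("top",(.59,-.19,.02)),("side",(.56,-.19,.03))):
    s=S[k];c=proj(s,(x,y,z)).astype(int);a=s["color"][c[1]-70:c[1]+70,c[0]-90:c[0]+90,::-1];im.append(cv2.resize(a,(390*1,303),interpolation=2))
cv2.imwrite("pics/v1.png",np.hstack(im))
E
```

```text
[ 0.41432363 -0.45385769  0.28556347]
cassette top [ 0.594  -0.0846 -0.0456  0.006 ] 0.098
cassette side [ 0.5928 -0.0734 -0.328   0.006 ] 0.359
specimen_pot top none
specimen_pot side [ 0.5851 -0.2175  0.      0.006 ] 0.187
dropper top [ 0.5882 -0.1536  0.      0.006 ] 0.118
dropper side [ 0.5938 -0.1369  0.      0.006 ] 0.405
bench_timer top [ 0.5822 -0.2877  1.525   0.006 ] 1.0
bench_timer side [ 0.5834 -0.2847  1.6495  0.006 ] 0.187
```

View pics/v1.png

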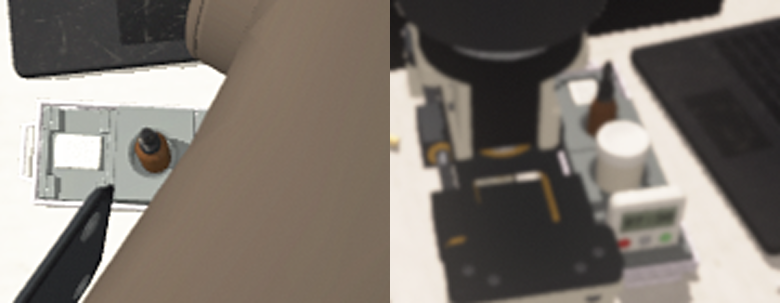

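The left panel shows the cassette flat in its pocket (80,152) and the bottle in its well. The right panel shows the pot, bottle and timer standing in their inserts, with the gripper clear. I hand in.

Call:
send_rows(deltas=[[[0,0,0],0],[[0,0,0],0],[[0,0,0],0],[[0,0,0],0],[[0,0,0],0]])

```text
clock: 31.68
tool_pos: [0.4146, -0.4541, 0.2854]
orientation: [180.0, 0.0, -2.6]
force: [-0.3, 0.6, 0.2]
opening: 0.0281
gripper_force: 0.0
```

```bash
python3 -c "
from plant import ctrl
print(ctrl.close_job())"
```

```text
the job is handed in; nothing more can be done
None
```

The job is handed in, with no verdict returned: pot, bottle, cassette and timer each stand or lie in their own insert by the last pictures and fits, with the gripper clear and about 32 s used.

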